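# Return the pen light to its charging well

### The arm

A 6-joint arm with a two-finger parallel gripper is mounted at the origin on the work surface; the furniture and walls round the work are solid. World frame = base frame: x ahead of the robot, y to its left, z up, the work surface at z = 0. Lengths are in m, angles in rad, forces in N, time in s.
With the tool pointing down it reaches from about 0.375 to 0.825 m from the base axis. Payload 5.5 kg.
Tool frame: the origin (TCP) lies midway between the tips of the shut fingers; the grasp point (between the pads) lies 19 mm behind it; z points along the fingers, y is the line along which they close (so a half turn about z gives the same grasp; the last joint's range is limited). The gripper opens to 85 mm and grips with 20 to 120 N. Pads are 22 mm wide; open, the fingers measure 114 mm over their backs; the gripper's body (76 mm by 85 mm) begins 54 mm behind the grasp point. The pads swing forward as they close: fully open they stand 13 mm farther back than shut.
Start: joints at [-1.339, 0.314, -0.047, 1.21, 0, 1.571], TCP at [0.138, -0.584, 0.206] pointing down, gripper open.
Joint ranges: [-2.67, 2.67], [-0.69, 1.73], [-1.03, 1.25], [-2.08, 2.16], [-1.42, 1.45], [-3.14, 3.14]. Speed limits (rad/s): [2.39, 2.39, 3.01, 3.14, 3.14, 3.14].

### API

Orientations are given as a unit quaternion [x, y, z, w].
In Python, from workcell import read_state, grab_frame, calibration, finish_job gives the robot as it stands. The module is installed in compiled form; this text tells all that it offers.
- The arm moves only by the shell command python3 -m crank 'ROWS' [OPENING] [FORCE]. ROWS is JSON, a list of rows, each a list of 6 numbers: the shift along the tool's x, y, z in mm, then the turn, a rotation vector about the tool's x, y, z in rad. In form: [[x, y, z, rx, ry, rz], ...]. A call has 1 to 20 rows; each row is the pose to reach, as a shift and turn from the pose commanded when the call began, along the tool's axes at that moment; what a row does not reach only later rows make up. A row lasts 1/8 s, in which the tool goes at most 62.5 mm and 10.7 degrees, less where a joint would pass 70% of its speed; a pose out of reach is approached as far as the arm can. A call with a gripper value outside its range is refused whole. OPENING is the finger opening in mm, from 0 to 85.4, set as the call begins (- or left out, the last holds). The fingers move at their own pace and stop on an object; FORCE is the grip in N (left out, the last holds). Time passes only in rows, so rows that repeat a pose let the fingers close. It gives the time, the measured TCP pose, the force, the opening and the grip force at its end, in the units of the state.
- read_state(): the state, without advancing time (a new reading comes with each control period).
- grab_frame(name): name is "scene" or "top"; returns the picture (420x560x3 uint8, red, green, blue); there is no depth.
- calibration(name): a dict with "fx", "fy", "cx", "cy" (pixels), "D" ([k1, k2, p1, p2, k3] as OpenCV has them; the pictures are not rectified), "rvec" (rotation vector, rad) and "tvec" (3), from world to camera coordinates, as OpenCV has them. Camera axes: x right, y down, z forward; pixel columns grow to the right and rows downward; lengths in m; the calibration is good to about 2 mm. A picture is of the moment at which its call begins. calibration takes no time and is no camera call.
- finish_job(): hands the job in; it is judged then, once.
The state is a dict: "time_s": time; "joint_positions": joint angles; "joint_velocities": joint speeds; "joint_efforts": joint torques, N m; "tcp_pos": TCP position; "tool_rot": TCP orientation; "wrist_force": force on the tool from outside, world axes, zero at the start; "ft_torque": the same for the moment, N m; "width": finger opening in m; "grasp_force": force on a finger pad.
Only numpy, scipy, OpenCV 4.12 (cv2) and the standard library are available. Lean on these libraries where they do the work, as an engineer would, in place of code of your own. Each camera call takes 0.05 s, during which the arm holds its last target. There are 200 camera calls.

### The job

Put the black pen light back into the well of the white charging stand, keeping it ringed end down: set its lower end into the mouth of the well while the light is still clearly slanting, as it leans in its rest, then, still holding it, straighten it upright, lower it until it stands on the bottom of the well and let go. Leave the white syringe leaning in its own rest.

Things in the scene. Friction and masses are not known exactly. Their poses are not given: they have to be found in the camera images.
- pen_light: Black pen light, round barrel 16 x 108 mm, about 45 g. Origin at the centre of its lower end (within 1 mm), the end with a bright ring near it; its z axis runs up the barrel. It stands ringed end down in an open cradle, leaning 30 degrees from vertical, top away from the robot; grip it from straight above, fingers closing level across the barrel, e.g. 78 mm along it, and lift straight out.
- pen_rest: Cradle of the pen light, fixed to the table, grey base 96 x 60 mm. Origin: middle of the base on the table; x is the heading of the light's lean (within 20 degrees of straight away from the robot). A black rail 10 mm wide, narrower than the barrel, bears it from beneath up to 72 mm along the barrel; cheeks 26 mm apart outside reach only 38 mm along it, so the upper 60 mm is free for fingers.
- well_mouth (a point): Centre of the rim of the upright well in the white charging stand (fixed; base 90 x 80 x 14 mm, tube 41 mm outside, blue flared lip). z up. Rim 60 mm above the table; the lip narrows from 38 mm at the rim to 26 mm in 8 mm, then a 25 mm bore; floor 46 mm below the rim. At 30 degrees slant the light's end can enter about 12 mm before it must be straightened. Nothing stands over the well.
- syringe: Bystander: clear white plastic syringe, 24 x 16 x 105 mm, leaning in a second cradle of the same kind. Origin at its lower end, z along the syringe. The two rests and the charging stand swap places from start to start, at least 110 mm apart. Leave it alone.

How it is judged:
On the way, in this order (a step that is already met when the one before it is completed fails the run):
1. the light's lower end is inside the mouth of the well, at least 3 mm below the rim, while the light slants more than 15 degrees and the fingers hold it (horizontal distance between pen_light and well_mouth below 0.018 m and z of pen_light in the frame of well_mouth between -0.05 and -0.003 m and angle between pen_light's own z axis and vertical above 0.262 rad and contact force between the fingers and pen_light above 0.5 N), for 0.1 s.
2. the light, still held, is straightened to within 11 degrees of upright with its end in the well (horizontal distance between pen_light and well_mouth below 0.018 m and z of pen_light in the frame of well_mouth below -0.001 m and angle between pen_light's own z axis and vertical below 0.2 rad and contact force between the fingers and pen_light above 0.5 N), for 0.1 s.
At the end, for the whole second after the job is handed in: The pen light stands ringed end down on the bottom of the well (its end at least 38 mm below the rim, within 15 mm of the well's axis), within 15 degrees of upright, released and at rest; the syringe is within 30 mm of where it was (horizontal distance between pen_light and well_mouth below 0.015 m and z of pen_light in the frame of well_mouth between -0.05 and -0.038 m and angle between pen_light's own z axis and vertical below 0.27 rad and linear speed of pen_light below 0.02 m/s and distance of syringe from where it was at the start of the episode below 0.03 m); the robot touches nothing.
It fails at once if the syringe is knocked or taken from its rest (moved more than 30 mm) (distance of syringe from where it was at the start of the episode above 0.03 m).
It also fails if it takes over 40 s, if anything falls off the work surface, if the arm or the gripper's body presses on something with over 40 N, if the wrist force passes 120 N, or if a joint passes its speed limit or range.

## Working session

There is one attempt and no reset: what is moved stays moved. The work goes in short steps, Python scripts to look and compute and a shell command to move; the robot and the scene stay as the last step left them, time stands still between calls to the robot, and variables do not carry over. Pictures are saved under pics/ and viewed, at most 12 in all, crops included, and the job is handed in when it is done.

```bash
mkdir -p pics; cat > h.py <<'E'
import numpy as np, cv2
from workcell import *
def cam(n):
    c=calibration(n); K=np.array([[c['fx'],0,c['cx']],[0,c['fy'],c['cy']],[0,0,1.]])
    return K,np.array(c['D'],float),np.array(c['rvec'],float).reshape(3,1),np.array(c['tvec'],float).reshape(3,1)
def ray(n,uv):
    K,D,r,t=cam(n); R=cv2.Rodrigues(r)[0]
    p=cv2.undistortPoints(np.array([[uv]],float),K,D)[0,0]
    d=R.T@np.array([p[0],p[1],1]); return (-R.T@t).ravel(), d/np.linalg.norm(d)
def onz(n,uv,z):
    o,d=ray(n,uv); return o+d*(z-o[2])/d[2]
def tri(uv1,uv2,n1='scene',n2='top'):
    o1,d1=ray(n1,uv1);o2,d2=ray(n2,uv2)
    s=np.linalg.lstsq(np.c_[d1,-d2],o2-o1,rcond=None)[0]
    a,b=o1+s[0]*d1,o2+s[1]*d2
    return (a+b)/2,np.linalg.norm(a-b)
def proj(n,P):
    K,D,r,t=cam(n); return cv2.projectPoints(np.array(P,float).reshape(-1,1,3),r,t,K,D)[0][:,0]
E
python3 - <<'E'
from h import *
for n in('scene','top'):
    cv2.imwrite(f'pics/{n}0.png',grab_frame(n)[:,:,::-1]); print(n,ray(n,(280,210)))
print(read_state())
E
```

```text
scene (array([-0.02696338,  0.57682036,  0.57948692]), array([ 0.6228624 , -0.50938191, -0.59377816]))
top (array([0.29937177, 0.14910019, 0.91717803]), array([ 0.19180463, -0.00953367, -0.98138682]))
{'time_s': 0.1, 'joint_positions': array([-1.33899015e+00,  3.14206500e-01, -4.79530196e-02,  1.21018335e+00,
       -4.52929812e-06,  1.57080791e+00]), 'joint_velocities': array([-0.00139298, -0.00151166,  0.00320767, -0.0005978 ,  0.00059117,
       -0.00178597]), 'joint_efforts': array([-2.82986781e-03, -5.40769100e+01,  3.40540016e+01,  1.12439407e-02,
        1.68382489e-04,  7.93038168e-06]), 'tcp_pos': array([ 0.1377157 , -0.58342608,  0.20530154]), 'tool_rot': array([ 9.93291126e-01,  1.15637976e-01, -9.16778446e-05, -7.67820291e-04]), 'wrist_force': array([-0.54575314, -0.09335689, -0.94637856]), 'ft_torque': array([ 0.01569295,  0.0433747 , -0.09656347]), 'grasp_force': 0.0, 'width': 0.08564978417542368}
```

View pics/scene0.png

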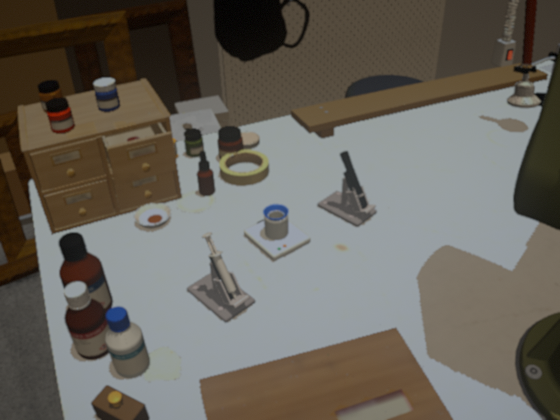

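View pics/top0.png

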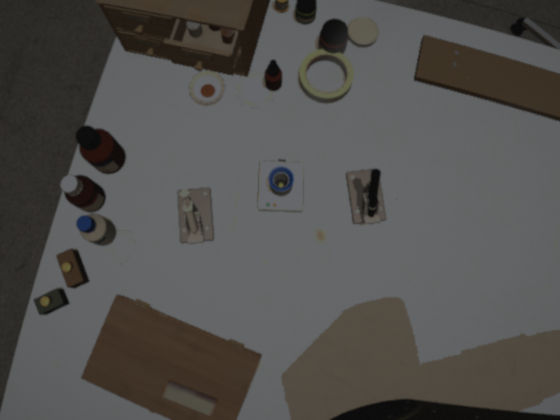

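The pen light is at about (352,178) in scene and (374,193) in top. The well is at (276,213) and (281,180), and the syringe is on the left at (222,275) and (190,213). I'll enlarge both views around the light and well.

```bash
python3 - <<'E'
import cv2,numpy as np
a=cv2.imread('pics/scene0.png')[140:260,240:390]; b=cv2.imread('pics/top0.png')[140:240,250:400]
f=lambda i:cv2.convertScaleAbs(cv2.resize(i,None,fx=5,fy=5,interpolation=cv2.INTER_CUBIC),alpha=1.8)
cv2.imwrite('pics/a.png',f(a));cv2.imwrite('pics/b.png',f(b))
E
```

```text
(no output)
```

View pics/a.png

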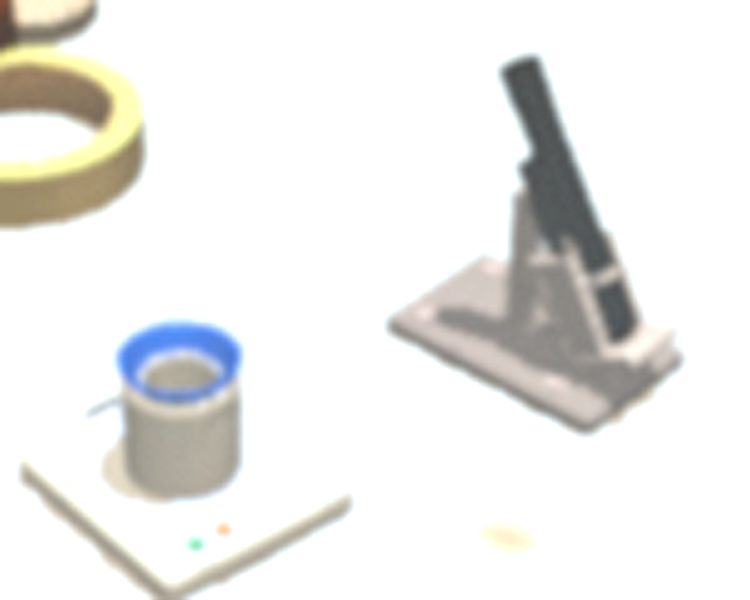

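View pics/b.png

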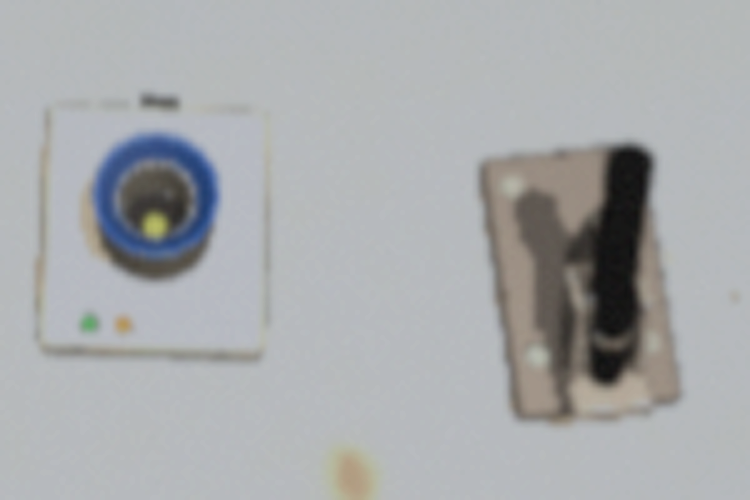

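Crops: in scene, the light's ends are at crop (521,65) and (622,337) and the rim centre is at (180,362). In top, the ends are at (631,158) and (603,380), and the rim centre is at (156,194). The base's long edges are visible too, so I'll triangulate these points.

```bash
python3 - <<'E'
from h import *
np.set_printoptions(precision=4,suppress=True)
s=lambda u,v:(240+(u+.5)/5-.5,140+(v+.5)/5-.5)
t=lambda u,v:(250+(u+.5)/5-.5,140+(v+.5)/5-.5)
T,e1=tri(s(521,65),t(631,158));B,e2=tri(s(622,337),t(603,380));W,e3=tri(s(180,362),t(156,194))
print('top',T,e1,'bot',B,e2,'well',W,e3)
print('len',np.linalg.norm(T-B),'tilt',np.degrees(np.arccos((T-B)[2]/np.linalg.norm(T-B))),'head',np.degrees(np.arctan2(*(T-B)[1::-1])))
print('well@.06',onz('scene',s(180,362),.06),onz('top',t(156,194),.06))
q=[onz('top',t(*p),.01) for p in((482,160),(638,147),(680,400),(520,417))]
print(np.array(q)); 
for a,b in((3,0),(2,1)): d=q[a]-q[b]; d=-d; print('edge',np.linalg.norm(d),np.degrees(np.arctan2(d[1],d[0])))
print('blue',np.linalg.norm(onz('top',t(93,194),.06)-onz('top',t(218,194),.06)))
# segment ends by mask: darkness in top crop
E
```

```text
top [ 0.5155 -0.0125  0.1146] 0.0010069338288089583 bot [ 0.4608 -0.0152  0.026 ] 0.0007407100723078886 well [0.5215 0.1381 0.0574] 0.0004367343396722757
len 0.10412821813908649 tilt 31.733913167282754 head 2.867554792523769
well@.06 [0.5186 0.1402 0.06  ] [0.521  0.1383 0.06  ]
[[ 0.5442  0.0207  0.01  ]
 [ 0.5481 -0.036   0.01  ]
 [ 0.4556 -0.0454  0.01  ]
 [ 0.4508  0.0117  0.01  ]]
edge 0.09386056332350512 5.513568662448622
edge 0.09298239175805924 5.850457427139733
blue 0.042032945560294285
```

Checks pass: length 104 mm (108 expected), tilt 32° (30), rim z 57 mm (60), base edges 93 mm (96), and the heading from those edges is about 5.5°. Next I'll work out the move to above the grasp.

```bash
cat >> h.py <<'E'
from scipy.spatial.transform import Rotation as Ro
def tool(head,pitch):  # tool down, x at heading; pitch>0 tips hand back towards robot
    return Ro.from_euler('z',head,degrees=True)*Ro.from_euler('y',-pitch,degrees=True)*Ro.from_euler('x',180,degrees=True)
def row(P,R):
    s=read_state();R0=Ro.from_quat(s['tool_rot'])
    return np.round(np.r_[R0.inv().apply(np.array(P)-s['tcp_pos'])*1000,(R0.inv()*R).as_rotvec()],3)
E
python3 - <<'E'
from h import *
print(row([.500,-.013,.19],tool(5.5,0)))
E
```

```text
[ 4.83636e+02 -4.71921e+02  1.60290e+01 -2.00000e-03  0.00000e+00
  1.36000e-01]
```

```bash
python3 -m crank '[[484,-472,16,0,0,0.136],[484,-472,16,0,0,0.136],[484,-472,16,0,0,0.136],[484,-472,16,0,0,0.136],[484,-472,16,0,0,0.136],[484,-472,16,0,0,0.136],[484,-472,16,0,0,0.136],[484,-472,16,0,0,0.136],[484,-472,16,0,0,0.136],[484,-472,16,0,0,0.136],[484,-472,16,0,0,0.136],[484,-472,16,0,0,0.136],[484,-472,16,0,0,0.136],[484,-472,16,0,0,0.136],[484,-472,16,0,0,0.136],[484,-472,16,0,0,0.136]]' 60; python3 - <<'E'
from h import *
print(row([.500,-.013,.073],tool(5.5,0)))
a=grab_frame('scene');cv2.imwrite('pics/s1.png',cv2.convertScaleAbs(a[60:260,240:440,::-1],alpha=1.6))
E
```

```text
time_s: 2.1
tcp_pos: [0.5002, -0.0141, 0.1903]
tool_rot: [0.999, 0.047, 0.0, -0.0]
wrist_force: [0.5, -0.2, -1.1]
width: 0.0594
grasp_force: 0.0
[-1.67000e-01 -1.11200e+00  1.17268e+02  0.00000e+00 -0.00000e+00
 -2.00000e-03]
```

```bash
python3 -m crank '[[0,-1,30,0,0,0],[0,-1,60,0,0,0],[0,-1,85,0,0,0],[0,-1,105,0,0,0],[0,-1,117,0,0,0],[0,-1,117,0,0,0]]' 60 && python3 - <<'E'
from h import *
a=grab_frame('scene');cv2.imwrite('pics/s2.png',cv2.convertScaleAbs(cv2.resize(a[100:230,290:420,::-1],None,fx=4,fy=4),alpha=1.6))
E
```

```text
time_s: 2.9
tcp_pos: [0.4998, -0.0125, 0.0726]
tool_rot: [0.999, 0.048, -0.001, -0.0]
wrist_force: [-0.4, 1.0, -0.1]
width: 0.0602
grasp_force: 0.0
```

View pics/s2.png

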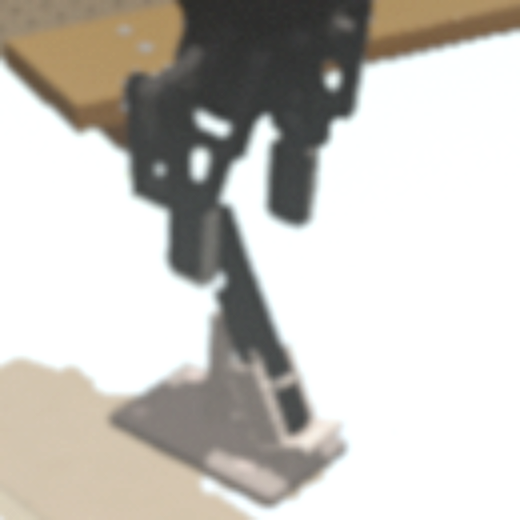

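The fingers straddle the upper barrel, with the left pad at crop (205,245) and the right at (290,185), clear of the cheeks. I'll close on it and lift straight out.

```bash
python3 -m crank '[[0,0,0,0,0,0],[0,0,0,0,0,0],[0,0,0,0,0,0],[0,0,0,0,0,0],[0,0,0,0,0,0],[0,0,0,0,0,0]]' 0 60 && python3 -m crank '[[0,0,-10,0,0,0],[0,0,-30,0,0,0],[0,0,-60,0,0,0],[0,0,-90,0,0,0],[0,0,-110,0,0,0],[0,0,-110,0,0,0],[0,0,-110,0,0,0]]' && python3 - <<'E'
from h import *
for n in('scene','top'): cv2.imwrite(f'pics/{n}3.png',grab_frame(n)[:,:,::-1])
a,b=[cv2.imread(f'pics/{n}3.png') for n in('scene','top')]
f=lambda i:cv2.convertScaleAbs(cv2.resize(i,None,fx=4,fy=4,interpolation=cv2.INTER_CUBIC),alpha=2.5)
p=np.array([.47,-.014,.15]);u=proj('scene',p)[0].astype(int)-50;v=proj('top',p)[0].astype(int)-50;print(u,v)
cv2.imwrite('pics/c.png',np.hstack([f(a[u[1]:u[1]+100,u[0]:u[0]+100]),f(b[v[1]:v[1]+100,v[0]:v[0]+100])]))
E
```

```text
time_s: 3.7
tcp_pos: [0.501, -0.0124, 0.0738]
tool_rot: [0.999, 0.048, 0.001, 0.0]
wrist_force: [-1.1, -0.1, 5.5]
width: 0.0127
grasp_force: 58.6
time_s: 4.58
tcp_pos: [0.4998, -0.0124, 0.1823]
tool_rot: [0.999, 0.048, -0.001, -0.0]
wrist_force: [-0.7, 0.2, -1.3]
width: 0.0128
grasp_force: 58.6
[315  94] [333 144]
```

View pics/c.png

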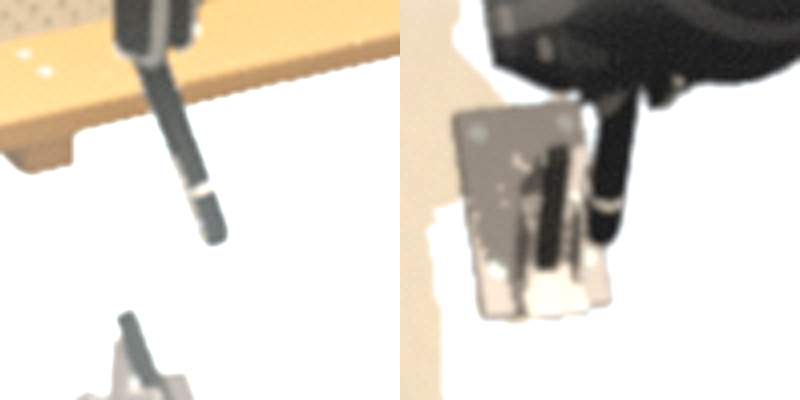

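The light is held and out of its cradle. Its lower end is at crop (213,234) in scene and (201,237) in top, and the bright ring is at (202,190) and (206,203). I'll triangulate the tip and ring relative to the tool.

```bash
python3 - <<'E'
from h import *
np.set_printoptions(precision=4,suppress=True)
s=lambda u,v:(315+(u+.5)/4-.5,94+(v+.5)/4-.5)
t=lambda u,v:(333+(u+.5)/4-.5,144+(v+.5)/4-.5)
B,e=tri(s(213,234),t(201,237));R,e2=tri(s(202,190),t(206,203));C,e3=tri(s(153,70),t(217,95))
print('tip',B,e,'ring',R,e2,'upper',C,e3)
for X in(R,C): d=X-B;print(np.linalg.norm(d),np.degrees(np.arccos(d[2]/np.linalg.norm(d))),np.degrees(np.arctan2(d[1],d[0])))
st=read_state();h=Ro.from_quat(st['tool_rot'])
G=st['tcp_pos']+[0,0,.019]; a=(G-B)/np.linalg.norm(G-B); print('grasp',G,'dist',np.linalg.norm(G-B),np.degrees(np.arccos(a[2])),np.degrees(np.arctan2(a[1],a[0])))
E
```

```text
tip [ 0.4607 -0.0143  0.1384] 0.003161668637660633 ring [ 0.4693 -0.0139  0.1557] 0.0013334905059385037 upper [ 0.4983 -0.0111  0.2002] 0.0004297367373491109
0.019347090638945873 26.566183211752723 2.6420811662020345
0.07245297099144295 31.43884974246596 4.820328300336967
grasp [ 0.4995 -0.0124  0.2009] dist 0.07361032655456734 31.842579789044496 2.7989653715384364
```

```bash
python3 - <<'E'
from h import *
print(row([.5575,.1418,.15],tool(5.5,0)))
E
```

```text
[ 7.25870e+01 -1.47933e+02  3.18160e+01 -0.00000e+00  2.00000e-03
 -0.00000e+00]
```

```bash
python3 -m crank '[[15,-30,5,0,0,0],[35,-70,15,0,0,0],[55,-110,25,0,0,0],[68,-138,31,0,0,0],[73,-148,32,0,0,0],[73,-148,32,0,0,0],[73,-148,32,0,0,0]]' && python3 - <<'E'
from h import *
for n in('scene','top'): cv2.imwrite(f'pics/{n}4.png',grab_frame(n)[:,:,::-1])
a,b=[cv2.imread(f'pics/{n}4.png') for n in('scene','top')]
f=lambda i:cv2.convertScaleAbs(cv2.resize(i,None,fx=4,fy=4,interpolation=cv2.INTER_CUBIC),alpha=2)
p=np.array([.52,.139,.09]);u=proj('scene',p)[0].astype(int)-50;v=proj('top',p)[0].astype(int)-50;print(u,v)
cv2.imwrite('pics/d.png',np.hstack([f(a[u[1]:u[1]+100,u[0]:u[0]+100]),f(b[v[1]:v[1]+100,v[0]:v[0]+100])]))
E
```

```text
time_s: 5.55
tcp_pos: [0.5647, 0.1028, 0.1515]
tool_rot: [0.997, 0.08, -0.002, -0.017]
wrist_force: [-0.6, -0.4, -0.4]
width: 0.0124
grasp_force: 58.7
[225 146] [230 124]
```

View pics/d.png

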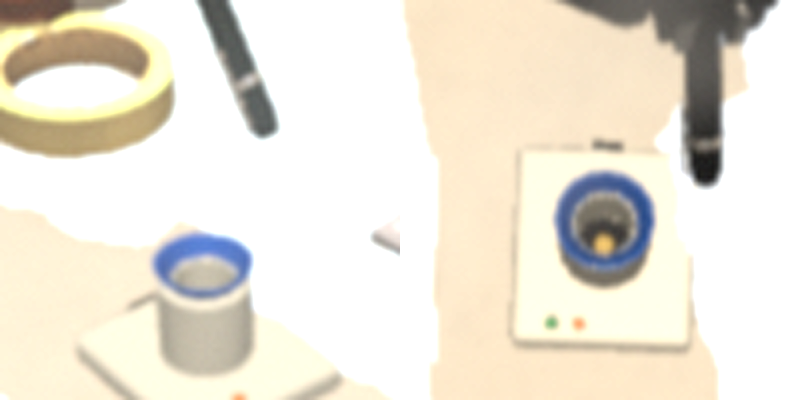

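The arm is short of its target: the tip is at scene crop (264,130), top (306,177), with the rim centre at (202,267), (205,222). I'll check whether it has settled.

```bash
python3 -m crank '[[0,0,0,0,0,0],[0,0,0,0,0,0],[0,0,0,0,0,0],[0,0,0,0,0,0]]'; python3 - <<'E'
from h import *
np.set_printoptions(precision=4,suppress=True)
s=lambda u,v:(225+(u+.5)/4-.5,146+(v+.5)/4-.5)
t=lambda u,v:(230+(u+.5)/4-.5,124+(v+.5)/4-.5)
print(tri(s(264,130),t(306,177)),tri(s(202,267),t(205,222)))
print('j',read_state()['joint_positions'])
print(row([.5575,.1418,.15],tool(5.5,0)))
E
```

```text
time_s: 6.15
tcp_pos: [0.565, 0.1035, 0.1511]
tool_rot: [0.997, 0.08, -0.002, -0.017]
wrist_force: [0.2, 0.5, -0.8]
width: 0.0128
grasp_force: 58.7
(array([0.5268, 0.0984, 0.1042]), np.float64(0.0017109029281556325)) (array([0.521 , 0.1385, 0.057 ]), np.float64(0.0011875532460041622))
j [ 0.1593  0.2937 -0.2018  1.0765  0.0351  3.1406]
[ -1.275 -38.973   2.501  -0.035   0.002   0.064]
```

Joint 6 is at its limit (3.14), so I'll slant at a larger heading, 25°, which moves it back into range. The tip offset is confirmed at about −38.5 mm along tool x and 48 mm along tool z. The rim centre, (0.521, 0.1385), agrees with the first measurement.

```bash
cat >> h.py <<'E'
W=np.array([.5207,.1387,.06])
def tip_row(tip,head,pitch,off=(-.0388,0,.048)):
    R=tool(head,pitch); P=np.array(tip)-R.apply(off); return P,row(P,R)
E
python3 - <<'E'
from h import *
print(tip_row([.519,.138,.10],25,0))
E
```

```text
(array([0.55416474, 0.15439759, 0.148     ]), array([-2.5540e+00, -5.1863e+01,  4.9570e+00, -3.5000e-02, -4.0000e-03,
       -2.7600e-01]))
```

```bash
python3 -m crank '[[-1,-12,1,-0.01,-0.001,-0.08],[-1,-26,2,-0.02,-0.002,-0.16],[-2,-42,4,-0.03,-0.004,-0.24],[-3,-52,5,-0.035,-0.004,-0.276],[-3,-52,5,-0.035,-0.004,-0.276],[-3,-52,5,-0.035,-0.004,-0.276]]'; python3 - <<'E'
from h import *
print(read_state()['joint_positions'],tip_row([.519,.138,.10],25,0))
print('in',tip_row([.519,.138,.052],25,0)[1])
for n in('scene','top'): cv2.imwrite(f'pics/{n}5.png',grab_frame(n)[:,:,::-1])
a,b=[cv2.imread(f'pics/{n}5.png') for n in('scene','top')]
f=lambda i:cv2.convertScaleAbs(cv2.resize(i,None,fx=4,fy=4,interpolation=cv2.INTER_CUBIC),alpha=2)
p=np.array([.52,.139,.09]);u=proj('scene',p)[0].astype(int)-50;v=proj('top',p)[0].astype(int)-50;print(u,v)
cv2.imwrite('pics/e.png',np.hstack([f(a[u[1]:u[1]+100,u[0]:u[0]+100]),f(b[v[1]:v[1]+100,v[0]:v[0]+100])]))
E
```

```text
time_s: 6.9
tcp_pos: [0.5538, 0.1541, 0.148]
tool_rot: [0.976, 0.216, -0.0, 0.0]
wrist_force: [0.3, -0.4, -0.6]
width: 0.0124
grasp_force: 58.7
[ 2.71531928e-01  2.95722202e-01 -2.05854140e-01  1.06944773e+00
 -2.08941324e-04  2.97767258e+00] (array([0.55416474, 0.15439759, 0.148     ]), array([ 0.467, -0.109,  0.009,  0.   ,  0.   , -0.001]))
in [ 4.8000e-01 -1.1700e-01  4.8009e+01  0.0000e+00  0.0000e+00 -1.0000e-03]
[225 146] [230 124]
```

View pics/e.png

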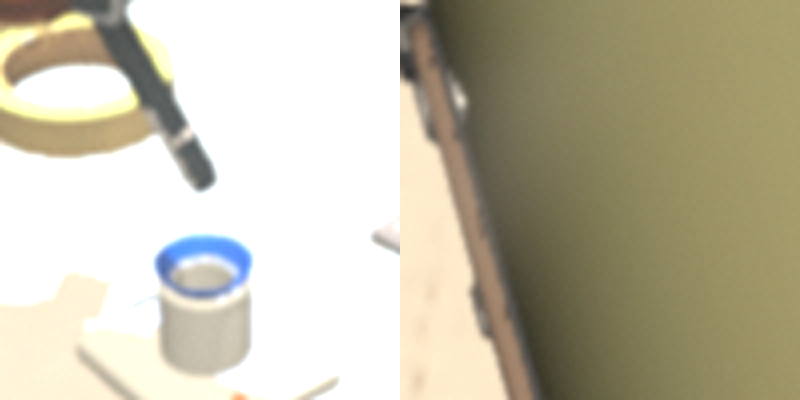

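The tip is at scene crop (203,182), directly above the rim centre (203,267). The arm now blocks the top view. I'll insert it slanted, going down slowly while watching the force.

```bash
python3 -m crank '[[0,0,12,0,0,0],[0,0,24,0,0,0],[0,0,34,0,0,0],[0,0,41,0,0,0],[0,0,46,0,0,0],[0,0,49,0,0,0],[0,0,49,0,0,0],[0,0,49,0,0,0]]'; python3 - <<'E'
from h import *
print(tip_row([.519,.138,.051],25,0)[1])
for p in(8,16,24,30): print(p,tip_row([.5207,.1387,.051-p/30*.004],25,p)[1])
a=grab_frame('scene')[:,:,::-1];u=(225,146)
cv2.imwrite('pics/f.png',cv2.convertScaleAbs(cv2.resize(a[u[1]:u[1]+100,u[0]:u[0]+100],None,fx=4,fy=4,interpolation=cv2.INTER_CUBIC),alpha=2))
E
```

```text
time_s: 8.0
tcp_pos: [0.554, 0.1546, 0.0993]
tool_rot: [0.976, 0.216, 0.0, -0.0]
wrist_force: [-0.1, -0.3, -0.8]
width: 0.0123
grasp_force: 58.7
[ 0.108  0.233  0.314  0.    -0.     0.   ]
8 [-5.112  0.317 -3.554  0.     0.139  0.   ]
16 [-12.787   0.316  -6.392   0.      0.279   0.   ]
24 [-20.93    0.316  -8.125   0.      0.419   0.   ]
30 [-27.251   0.315  -8.665   0.      0.523   0.   ]
```

View pics/f.png

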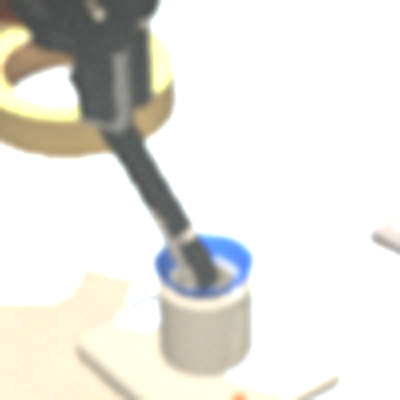

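The end is inside the lip at crop (207,278), still slanting, with no contact force. Now I'll straighten it about its end.

```bash
python3 -m crank '[[-2,0,-1.5,0,0.07,0],[-5,0,-3.5,0,0.14,0],[-9,0,-5,0,0.21,0],[-13,0,-6.5,0,0.28,0],[-17,0,-7.5,0,0.35,0],[-21,0,-8,0,0.42,0],[-25,0,-8.5,0,0.48,0],[-27,0,-8.7,0,0.523,0],[-27,0,-8.7,0,0.523,0],[-27,0,-8.7,0,0.523,0]]'; python3 - <<'E'
from h import *
print(read_state()['joint_positions'])
print(tip_row([.5207,.1387,.047],25,30)[1],tip_row([.5207,.1387,.016],25,30)[1])
a=grab_frame('scene')[:,:,::-1];u=(225,146)
cv2.imwrite('pics/g.png',cv2.convertScaleAbs(cv2.resize(a[u[1]-20:u[1]+100,u[0]:u[0]+100],None,fx=4,fy=4,interpolation=cv2.INTER_CUBIC),alpha=2))
E
```

```text
time_s: 9.3
tcp_pos: [0.53, 0.1432, 0.1084]
tool_rot: [0.943, 0.209, 0.253, -0.056]
wrist_force: [-0.2, -0.7, 0.2]
width: 0.0127
grasp_force: 58.6
[ 0.18252256 -0.08915118 -0.90789335  0.24279655  0.12562741  2.92045654]
[-0.831  0.152  0.031  0.     0.     0.   ] [-16.321   0.146  26.884   0.      0.      0.   ]
```

View pics/g.png

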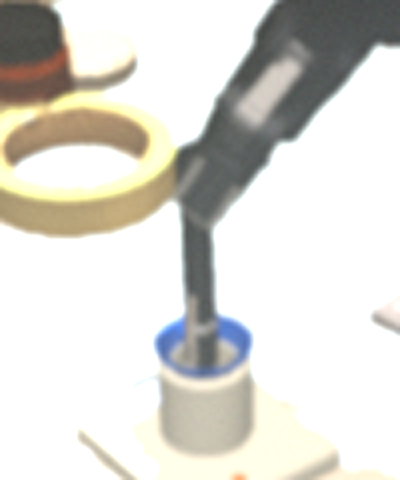

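The light is upright, its axis at crop x≈203, centred in the lip, and there is no load. I'll lower it in small steps and watch the force.

```bash
python3 -m crank '[[-4,0,5,0,0,0],[-7,0,11,0,0,0],[-10,0,16,0,0,0],[-13,0,21,0,0,0],[-15,0,24,0,0,0],[-15,0,24,0,0,0],[-15,0,24,0,0,0]]'; python3 - <<'E'
from h import *
print(read_state()['joint_positions'])
print(tip_row([.5207,.1387,.014],25,30)[1])
E
```

```text
time_s: 10.22
tcp_pos: [0.5285, 0.1427, 0.0796]
tool_rot: [0.943, 0.209, 0.252, -0.056]
wrist_force: [0.1, -0.2, 0.1]
width: 0.0124
grasp_force: 58.6
[ 0.18168629 -0.0436317  -0.95056557  0.15483622  0.12618574  2.91973984]
[-1.568e+00  2.900e-01  4.438e+00 -0.000e+00  1.000e-03  0.000e+00]
```

```bash
python3 -m crank '[[-1,0,1.7,0,0,0],[-1,0,1.7,0,0,0],[-1,0,1.7,0,0,0]]'; python3 -m crank '[[-0.7,0,1.3,0,0,0],[-0.7,0,1.3,0,0,0],[-0.7,0,1.3,0,0,0]]';python3 -m crank '[[-0.6,0,1,0,0,0],[-0.6,0,1,0,0,0],[-0.6,0,1,0,0,0]]'
```

```text
time_s: 10.6
tcp_pos: [0.5283, 0.1426, 0.0775]
tool_rot: [0.943, 0.209, 0.252, -0.056]
wrist_force: [0.1, -0.3, -1.1]
width: 0.0131
grasp_force: 58.6
time_s: 10.98
tcp_pos: [0.5291, 0.1429, 0.0767]
tool_rot: [0.943, 0.209, 0.253, -0.056]
wrist_force: [-1.9, 0.1, 4.4]
width: 0.0126
grasp_force: 59.0
time_s: 11.35
tcp_pos: [0.5303, 0.1433, 0.0767]
tool_rot: [0.943, 0.209, 0.254, -0.056]
wrist_force: [-1.1, 0.3, 9.3]
width: 0.013
grasp_force: 59.2
```

It's standing on the floor of the well (9 N). I'll ease off slightly, open, and back out along the tool axis.

```bash
python3 -m crank '[[0.5,0,-1,0,0,0],[0.5,0,-1,0,0,0]]' && python3 -m crank '[[0,0,0,0,0,0],[0,0,0,0,0,0],[0,0,0,0,0,0],[0,0,0,0,0,0],[0,0,0,0,0,0]]' 50 && python3 -m crank '[[0,0,-10,0,0,0],[0,0,-25,0,0,0],[0,0,-45,0,0,0],[0,0,-70,0,0,0],[0,0,-95,0,0,0],[0,0,-110,0,0,0],[0,0,-110,0,0,0],[0,0,-110,0,0,0]]' && python3 - <<'E'
from h import *
a=grab_frame('scene')[:,:,::-1]
cv2.imwrite('pics/i.png',cv2.convertScaleAbs(cv2.resize(a[126:326,160:360],None,fx=3,fy=3,interpolation=cv2.INTER_CUBIC),alpha=2))
E
```

```text
time_s: 11.6
tcp_pos: [0.5291, 0.1428, 0.0767]
tool_rot: [0.943, 0.209, 0.253, -0.056]
wrist_force: [-0.6, -0.2, 6.2]
width: 0.0127
grasp_force: 59.1
time_s: 12.22
tcp_pos: [0.5282, 0.1426, 0.0758]
tool_rot: [0.943, 0.209, 0.252, -0.056]
wrist_force: [0.1, 0.0, 0.8]
width: 0.0498
grasp_force: 0.0
time_s: 13.22
tcp_pos: [0.4784, 0.1193, 0.171]
tool_rot: [0.943, 0.209, 0.252, -0.056]
wrist_force: [-0.9, -0.2, -0.3]
width: 0.0498
grasp_force: 0.0
```

View pics/i.png

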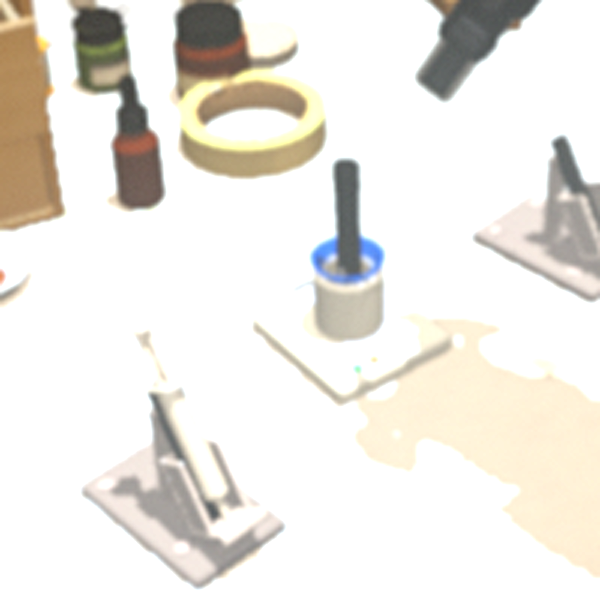

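The light stands upright in the well at crop (347,215). The syringe is still in its rest at (185,440), and the gripper is clear at the top right. Handing in.

```bash
python3 -c "from workcell import *; print(finish_job())"
```

```text
the job is handed in; nothing more can be done
None
```

The pen light was set into the mouth of the well at a slant, straightened while held, lowered to the bottom and released; it stands upright, the syringe is untouched in its rest, and I handed the job in at about 13 s (no verdict was returned).

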